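Close up the chilled chocolate keeper

TASK

Put the chocolate bars away for the night: lay every bar that is on the counter in the round well of the chilled keeper, then set the lid on, press it down against its sprung seal and turn it clockwise until its two tabs are fully home under the hooks. Only when the lid is locked, turn the keeper's dial to setting 4 (the four dots); leave the jar, the gift box and the price sign alone.

Things in the scene. Friction and masses are not known exactly. Their poses are not given: they have to be found in the camera images.
- keeper: chilled keeper, fixed aluminium block 240 x 330 x 62 mm (x, y, z) on the counter. Origin on the counter under the centre of its round well; z up, the block spans x -120 to 120, y -212 to 118 mm. The well is open on top, 160 mm across, floor at 16 mm, rim at 62 mm height
- well_floor (a point): centre of the well's floor, 16 mm above the counter, axes as the keeper's. Three bars fit side by side (36 mm apart in x, length along y) and two more on top of them; two flat layers stay below the lid
- seal (a point): well centre at the top of the blue sprung seal ring round the rim (radius 82 to 89 mm), 70 mm above the counter when free. The lid lies on it; it yields up to 7 mm downwards (about 4.5 N to start, 8 N at the bottom)
- hook (a point): middle of the +x hook of the keeper, under its lip: 100 mm from the well's centre, 72 mm above the counter. Two dark steel hooks on +x and -x (half-turn symmetric): lip reaching in to 94 mm from the centre, heights 72 to 79 mm, spanning y -30 to 24 mm (+x hook); outer wall at 109 mm; a stop at the clockwise end (y below -21 mm), open at the other end
- lid: white lid, loose, about 300 g: disc 180 mm across, 8 mm thick, origin at the centre of its underside, z up. Two orange tabs on +x and -x (to 104 mm from the centre, 36 mm wide, 6 mm thick, undersides level with the disc's). Wooden grip bar along x across its middle: 94 mm long, 18 mm wide, 8 to 42 mm above the underside. The same after a half turn
- lid_grip (a point): point on the lid's axis 30 mm above its underside, for a grasp across the grip bar. Locking: set the lid on the seal with its x about 60 degrees anticlockwise (from above) of the keeper's x (tabs clear of hooks), press 5 to 6 mm down (under 4 mm does not pass), turn clockwise while pressed until lid x is along keeper x and the tabs meet the stops; released, its underside stays at about 66 mm
- dial (a joint): the keeper's dial, rad: 0 to 3.14, growing clockwise from above, with a click (detent) every 0.5236; setting n is n x 0.5236, so setting 4 is 2.094. Setting 0 (white dash) points along the keeper's +x; settings 1 to 6 follow clockwise, marked with 1 to 6 white dots. Turns lightly (under 0.15 N m); released, it drops into the nearest click
- dial_grip (a point): on the dial's upright axis, 85 mm above the counter, at (0, -158) mm in the keeper's frame; x along the pointer. Black grip bar 52 mm long (x), 14 mm wide, top at 99 mm; below it a grey skirt 52 mm across, top at 73 mm
- dial_pointer (a point): orange pointer end of the dial's grip bar, 26 mm from its axis, 98 mm above the counter
- bar_dark: chocolate bar, a block 64 x 32 x 20 mm (x, y, z), about 55 g, dark brown; origin at the centre of its underside, x along its length. Only three to five of the five bars are there (None = not there)
- bar_milk: chocolate bar, a block 64 x 32 x 20 mm (x, y, z), about 55 g, milk-chocolate brown; origin at the centre of its underside, x along its length. Only three to five of the five bars are there (None = not there)
- bar_white: chocolate bar, a block 64 x 32 x 20 mm (x, y, z), about 55 g, cream white; origin at the centre of its underside, x along its length. Only three to five of the five bars are there (None = not there)
- bar_hazel: chocolate bar, a block 64 x 32 x 20 mm (x, y, z), about 55 g, light hazelnut brown; origin at the centre of its underside, x along its length. Only three to five of the five bars are there (None = not there)
- bar_ruby: chocolate bar, a block 64 x 32 x 20 mm (x, y, z), about 55 g, ruby pink; origin at the centre of its underside, x along its length. Only three to five of the five bars are there (None = not there)
- jar: amber glass jar, 68 mm across, 100 mm tall, origin under its centre; bystander
- gift_box: red gift box 90 x 130 x 50 mm, origin under its centre; bystander
- sign: small price sign, 50 x 90 mm foot, 60 mm tall, origin under its centre; bystander

How it is judged:
By the outcome, as a careful person would: the job done as asked, in the order asked, and still so for the second after the job is handed in, with the robot touching nothing.
Of bar_dark, bar_milk, bar_white, bar_hazel, bar_ruby only 3 to 5 are there at a start; the rules pass over those that are not, and their reading is None.
At some moment in a run one of bar_dark, bar_milk, bar_white, bar_hazel, bar_ruby may be knocked a few centimetres aside while the robot is not near it.
Once in a run the grip may slacken for a moment while it holds something.
It also fails if it takes over 210 s, if anything falls off the work surface, if the arm or the gripper's body presses on something with over 40 N, if the wrist force passes 120 N, or if a joint passes its speed limit or range.

ROBOT

A 7-joint arm with a two-finger parallel gripper is mounted at the origin on the work surface. World frame = base frame: x ahead of the robot, y to its left, z up, the work surface at z = 0. Lengths are in m, angles in rad, forces in N, time in s.
With the tool pointing down it reaches from about 0.425 to 0.925 m from the base axis. Payload 6.8 kg.
Tool frame: the origin (TCP) lies between the finger pads; the fingertips stand r.tips_ahead ahead of it and the grasp point (between the pads) lies 5 mm behind it (r.tips_ahead is the distance from the TCP to the fingertips, in m); z points along the fingers, y is the line along which they close (so a half turn about z gives the same grasp; the last joint's range is limited). The gripper opens to 85 mm and grips with 20 to 120 N. Pads are 22 mm wide; open, the fingers measure 114 mm over their backs; the gripper's body (76 mm by 85 mm) begins 54 mm behind the grasp point. The pads swing forward as they close: fully open they stand 13 mm farther back than shut.
Start: joints at [-1.41, 0.477, 0.022, 1.555, -0.011, 1.109, -0.083], TCP at [0.179, 0.651, 0.223] pointing down, gripper open.
Joint ranges: [-2.96, 2.96], [-0.34, 2.1], [-1.41, 1.46], [0.24, 2.44], [-1.37, 4.51], [0.17, 1.92], [-2.96, 2.96]. Speed limits (rad/s): [2.39, 2.39, 3.14, 3.14, 3.14, 3.14, 3.14].

INTERFACE

Orientations are given as a rotation vector (axis times angle).
In Python, from bench import r gives the robot as it stands.
- The arm moves only by the tool move_arm, never from a script. Its argument "rows" is one flat list of numbers, 4 for each row, row after row: the shift along the tool's x, y, z in cm, then the turn about the tool's z in degrees. In form: [tx, ty, tz, twist, tx, ty, tz, twist, ...]. A call has 1 to 10 rows; each row is the pose to reach, as a shift and turn from the pose commanded when the call began, along the tool's axes at that moment; what a row does not reach only later rows make up. A row lasts 1/8 s, in which the tool goes at most 62.5 mm and 10.7 degrees, less where a joint would pass 70% of its speed; a pose out of reach is approached as far as the arm can. A call with a gripper value outside its range is refused whole. "fingers" is the opening, from 0 (shut) to 1 (fully open), set as the call begins (left out, the last holds). The fingers move at their own pace and stop on an object; "newtons" is the grip in N (left out, the last holds). Time passes only in rows, so rows that repeat a pose let the fingers close. It gives the time, the measured TCP pose, the force, the opening and the grip force at its end, in the units of the state.
- r.get_obs(): the state, without advancing time (a new reading comes with each control period).
- r.grab_frame(name): name is "scene" or "top" or "wrist"; returns the picture (384x512x3 uint8, blue, green, red); there is no depth.
- r.camera_params(name): a dict with "fx", "fy", "cx", "cy" (pixels), "k1" (the pictures are not rectified: a ray, as slopes to the right and down, at radius r is drawn at 1 + k1 r^2 times it, then the intrinsics apply), "world_from_camera" (4x4, takes a point from camera to world coordinates). Camera axes: x right, y down, z forward; pixel columns grow to the right and rows downward; lengths in m; the calibration is good to about 2 mm. A picture is of the moment at which its call begins: read the wrist's pose just before it. camera_params takes no time and is no camera call; for the wrist camera it gives the pose at the moment of the call.
- r.hand_in(): hands the job in; it is judged then, once.
The state is a dict: "clock": time; "joints": joint angles; "qvel": joint speeds; "tau": joint torques, N m; "tcp_pos": TCP position; "orientation": TCP orientation; "contact_force": force on the tool from outside, world axes, zero at the start; "moment": the same for the moment, N m; "grip_width": finger opening in m; "gripper_force": force on a finger pad.
Only numpy, scipy, OpenCV 4.12 (cv2) and the standard library are available. Lean on these libraries where they do the work, as an engineer would, in place of code of your own. Each camera call takes 0.05 s, during which the arm holds its last target. There are 200 camera calls.

## Working session

There is one attempt and no reset: what is moved stays moved. The work goes in short steps, Python scripts to look and compute and a tool call to move; the robot and the scene stay as the last step left them, time stands still between calls to the robot, and variables do not carry over. Pictures are saved under pics/ and viewed, at most 14 in all, crops included, and the job is handed in when it is done.

Besides the shell and the picture viewer there is one more tool, called after "Call:" as name(argument=value, ...), one argument or row to a line, values as JSON. move_arm: Moves the arm, as the interface text tells. Its arguments: {"type":"object","properties":{"rows":{"type":"array"},"fingers":{"type":"number"},"newtons":{"type":"number"}},"required":["rows"]}

```bash
ls; mkdir -p pics
python3 - <<'E'
from bench import r
import cv2
o=r.get_obs();print({k:o[k] for k in('clock','tcp_pos','orientation','grip_width','contact_force')},r.tips_ahead)
for n in("scene","top"):
    cv2.imwrite(f"pics/{n}0.png",r.grab_frame(n)); c=r.camera_params(n);print(n,c)
E
```

```text
pics
{'clock': 0.0, 'tcp_pos': array([0.17909923, 0.65017423, 0.22203777]), 'orientation': array([-4.20889098e-01, -3.11315652e+00,  2.84233044e-03]), 'grip_width': 0.08532092514072669, 'contact_force': array([-0.11249543, -0.55345682, -0.15989974])} 0.014
scene {'fx': 383.31639117552226, 'fy': 383.31639117552226, 'cx': 258.68820309758, 'cy': 193.983623411503, 'k1': -0.06691779177924272, 'world_from_camera': array([[ 0.65995277,  0.64110362, -0.39172502,  0.96758167],
       [ 0.7511927 , -0.55396562,  0.35893121, -0.39976428],
       [ 0.0131099 , -0.53113862, -0.84718351,  0.91207514],
       [ 0.        ,  0.        ,  0.        ,  1.        ]])}
top {'fx': 353.89944575247534, 'fy': 353.89944575247534, 'cx': 253.6911372522188, 'cy': 190.5395726870029, 'k1': -0.004782297373058326, 'world_from_camera': array([[-0.02437652, -0.97765738,  0.20878658,  0.41234699],
       [-0.99970185,  0.02354382, -0.00647293, -0.01718533],
       [ 0.00141268, -0.20888211, -0.97793981,  0.97334426],
       [ 0.        ,  0.        ,  0.        ,  1.        ]])}
```

View pics/scene0.png

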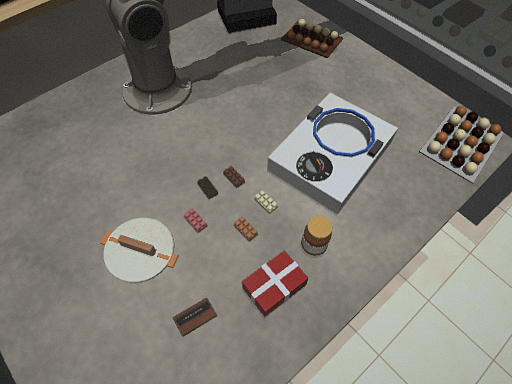

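View pics/top0.png

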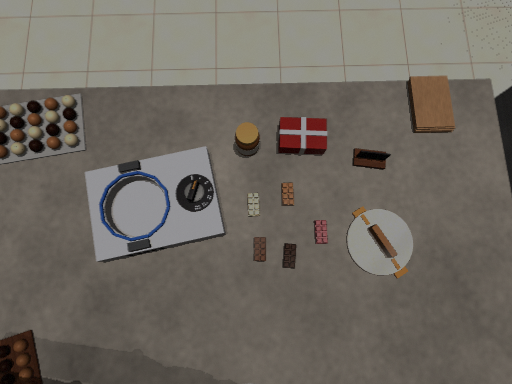

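The top view shows all five bars: white (253,204), hazel (287,194), ruby (321,231), milk (260,249) and dark (289,256). The keeper ring is at about (135,206), the dial at (195,193) and the lid at (380,242). The jar, gift box and sign sit farther out, in the upper part of the image.

```bash
cat > lib.py <<'E'
import numpy as np, cv2
from scipy.spatial.transform import Rotation as R
from bench import r
def shot(name,f=None):
    c=r.camera_params(name); im=r.grab_frame(name)
    if f: cv2.imwrite(f"pics/{f}.png",im)
    return im,c
def ray(uv,c,z):
    """pixels (N,2) -> world xy on plane z"""
    K=np.array([[c['fx'],0,c['cx']],[0,c['fy'],c['cy']],[0,0,1]])
    p=cv2.undistortPoints(np.asarray(uv,float).reshape(-1,1,2),K,np.array([c['k1'],0,0,0.]))[:,0]
    T=c['world_from_camera']; d=np.c_[p,np.ones(len(p))]@T[:3,:3].T; o=T[:3,3]
    return (o+d*((z-o[2])/d[:,2])[:,None])[:,:2]
def blobs(mask,amin=30):
    cs,_=cv2.findContours(mask.astype(np.uint8),cv2.RETR_EXTERNAL,cv2.CHAIN_APPROX_NONE)
    return sorted([k[:,0] for k in cs if cv2.contourArea(k)>amin],key=cv2.contourArea,reverse=True)
def rect(k,c,z):
    """min-area rect on plane z, in mm: centre, (long,short), angle of long side deg"""
    w=(ray(k,c,z)*1000).astype(np.float32); (x,y),(a,b),t=cv2.minAreaRect(w)
    if a<b: a,b,t=b,a,t+90
    return np.round([x,y,a,b,(t+90)%180-90],1)
def circ(P):
    A=np.c_[2*P,np.ones(len(P))]; s=np.linalg.lstsq(A,(P**2).sum(1),rcond=None)[0]
    return s[:2],np.sqrt(s[2]+s[:2]@s[:2])
def tool():
    o=r.get_obs(); return np.array(o['tcp_pos']),R.from_rotvec(o['orientation']).as_matrix()
def go(x,y,z=None,ang=None):
    """mm; shift in tool cm, and twist deg so that tool y (closing line) is at world angle ang mod 180"""
    p,M=tool(); t=np.array([x/1000,y/1000,p[2] if z is None else z/1000])
    tw=0
    if ang is not None:
        cur=np.degrees(np.arctan2(M[1,1],M[0,1])); tw=-((ang-cur+90)%180-90)
    print('tool shift cm',np.round(M.T@(t-p)*100,2),'twist',round(tw,1),'or',round(tw-np.sign(tw)*180,1))
E
python3 - <<'E'
from lib import *
im,c=shot('top'); h=cv2.cvtColor(im,cv2.COLOR_BGR2HSV)
M=r.camera_params('wrist'); p,T=tool(); print('tool',p,np.round(T,3).tolist()); print('wristcam rel',np.round(T.T@(M['world_from_camera'][:3,3]-p),3).tolist(),np.round(T.T@M['world_from_camera'][:3,:3],2).tolist(),M['fx'])
H,S,V=h[...,0],h[...,1],h[...,2]
for n,(u,v) in dict(white=(253,204),hazel=(287,194),ruby=(321,231),milk=(260,249),dark=(289,256)).items():
    w=np.zeros(H.shape,bool); w[v-17:v+18,u-14:u+15]=1
    m=w&(np.abs(im.astype(int)-np.median(im[v-17:v+18,u-14:u+15].reshape(-1,3),0)).sum(2)>60)
    bg=im[v-17,u-13].astype(int); m=w&(np.abs(im.astype(int)-bg).sum(2)>50)
    k=blobs(m)[0]; print(n,rect(k,c,.018),len(k))
b=blobs((H>100)&(H<130)&(S>120)&(V>60))[0]; e=ray(b,c,.07)*1000; print('ring outer',circ(e))
wm=(V>150)&(S<40); w2=wm.copy(); w2[:, :75]=0; w2[:,240:]=0; w2[:130]=0; k=blobs(w2)[0]; print('keeper',rect(k,c,.062))
for k in blobs(w2|((H>100)&(H<130)&(S>100)))[:2]: print('k2',rect(k,c,.062))
w3=wm.copy(); w3[:,:330]=0; w3[:195]=0; k=blobs(w3)[0]; print('lid',circ(ray(k,c,.008)*1000),rect(k,c,.008))
o=(H>5)&(H<20)&(S>150)&(V>150); o[:,:340]=0; o[:195]=0
for k in blobs(o,8): print('tab',rect(k,c,.006))
d=(V<45); d[:,:80]=0; d[:,225:]=0; d[:140]=0; d[270:]=0
for k in blobs(d)[:4]: print('dark',k.mean(0),rect(k,c,.079),rect(k,c,.062))
cv2.imwrite('pics/kz.png',cv2.resize(im[145:262,80:230],None,fx=5,fy=5,interpolation=cv2.INTER_CUBIC))
E
```

```text
tool [0.17916567 0.6503221  0.22221328] [[-0.964, 0.266, -0.0], [0.266, 0.964, -0.001], [-0.0, -0.001, -1.0]]
wristcam rel [0.079, -0.0, -0.15] [[0.0, -0.95, -0.31], [1.0, 0.0, 0.0], [-0.0, -0.31, 0.95]] 288.1863295548052
white [578.6 -21.1  65.2  33.5   3.5] 75
hazel [ 605.9 -115.1   65.2   33.1   -2.3] 67
ruby [ 4.993e+02 -1.998e+02  6.270e+01  3.530e+01  2.000e-01] 109
milk [456.8 -35.2  63.2  34.9  -1.4] 69
dark [ 438.2 -112.7   65.5   34.9   -6.7] 71
ring outer (array([574.79914301, 286.72180328]), np.float64(88.57784287010013))Traceback (most recent call last):
  File "<stdin>", line 11, in <module>
IndexError: list index out of range
```

Run:
```python
from lib import *
im,c=shot('top'); h=cv2.cvtColor(im,cv2.COLOR_BGR2HSV)
H,S,V=h[...,0],h[...,1],h[...,2]
print('px keeper',h[240,205],'lid',h[225,365],'counter',h[290,200],h[240,235],'hook',h[166,130],h[244,139],'tab',h[213,360],h[271,400],'ptr',h[183:203,190:200,1].max())
wm=(V>125)&(S<60)
for nm,sl,z in(('keeper',np.s_[140:270,75:235],.062),('lid',np.s_[200:285,335:425],.008)):
    w=np.zeros(H.shape,bool); w[sl]=1
    for k in blobs(wm&w,200)[:2]: print(nm,rect(k,c,z),circ(ray(k,c,z)*1000))
o=(H>3)&(H<22)&(S>150)&(V>110)
for k in blobs(o,8): print('or',k.mean(0),rect(k,c,.006))
cv2.imwrite('pics/kz.png',cv2.resize(im[145:262,80:230],None,fx=5,fy=5,interpolation=cv2.INTER_CUBIC))
```

```text
px keeper [ 16  38 102] lid [ 30   9 147] counter [17 37 97] [ 17  37 111] hook [ 0  0 49] [105  10  53] tab [ 16 159 120] [ 16 168 141] ptr 255
keeper [585.  242.1 330.1 240.1 -78.7] (array([586.25459124, 241.96088583]), np.float64(146.9351495649923))
keeper [569.3 277.7 144.3 141.3  11.8] (array([568.36510058, 277.95824637]), np.float64(70.61874090293891))
lid [ 470.6 -362.5  176.7  175.3  -47.9] (array([ 470.58143394, -361.96195631]), np.float64(87.84308351441737))
or [400.96428571 272.        ] [ 387.3 -410.7   34.5   13.3  -59.9]
or [358.77777778 211.18518519] [ 553.7 -312.4   33.5   13.5  -58.6]
or [364.78947368 219.26315789] [ 530.8 -327.1   27.4    7.4   32.8]
or [396.69230769 265.23076923] [ 405.  -401.2   15.3    8.3   32.9]
```

View pics/kz.png

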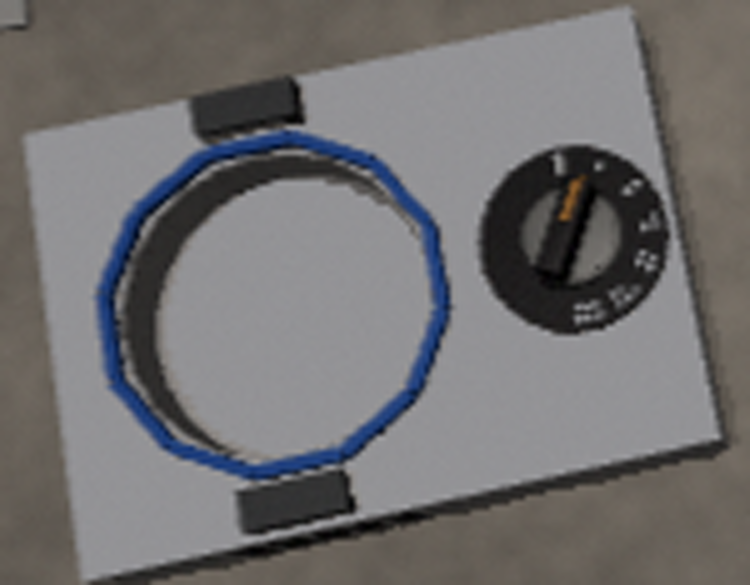

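The ring fits a circle of radius 88.6 mm and the block measures 330×240 mm. That puts the keeper origin at about (575.3, 287.4) with its x axis at 11.3°. The dial at zoom (572,235) points at setting 1. The lid is at (470.5,-362) with its x axis at 30.6°.

I'll grip the bars lengthwise, because the fingers are too thick to fit between neighbouring bars.

```bash
cat >> lib.py <<'E'
KO=np.array([575.3,287.4]); KA=11.3
def kp(x,y):
    a=np.radians(KA); return KO+[x*np.cos(a)-y*np.sin(a), x*np.sin(a)+y*np.cos(a)]
def bars(f=None):
    im,c=shot('top',f); w=np.zeros(im.shape[:2],bool); w[172:285,226:346]=1
    bg=np.array([111,104,97]) if False else np.median(im[172:285,226:346].reshape(-1,3),0)
    for k in blobs(w&(np.abs(im.astype(int)-bg).sum(2)>55),60):
        m=k.mean(0).astype(int); print('bar',im[m[1]-2:m[1]+3,m[0]-2:m[0]+3].mean((0,1)).astype(int),rect(k,c,.018))
E
python3 - <<'E'
from lib import *
bars(); go(578.6,-21.1,120,3.5)
E
```

```text
bar [28 34 46] [ 438.4 -112.7   65.2   34.9   -6.7]
bar [48 59 79] [456.8 -33.9  63.2  32.2  -1.4]
bar [ 52  76 108] [ 605.9 -115.1   65.2   33.1   -2.3]
bar [ 72  70 119] [ 4.993e+02 -1.998e+02  6.270e+01  3.530e+01  2.000e-01]
bar [113 128 131] [578.9 -19.4  66.6  30.2  -1.2]
tool shift cm [-56.34 -54.13  10.3 ] twist 71.1 or -108.9
```

Call:
move_arm(
  rows=[-56.3,-54.1,0,71,-56.3,-54.1,0,71,-56.3,-54.1,0,71,-56.3,-54.1,0,71,-56.3,-54.1,0,71,-56.3,-54.1,0,71,-56.3,-54.1,0,71,-56.3,-54.1,0,71,-56.3,-54.1,0,71,-56.3,-54.1,0,71],
  fingers=1,
  newtons=40,
)

```text
clock: 1.5
tcp_pos: [0.4995, 0.112, 0.2233]
orientation: [-2.15, -2.291, -0.002]
contact_force: [0.6, 1.5, -0.3]
grip_width: 0.0855
gripper_force: 0.0
```

Run:
```python
from lib import *
go(578.8,-20.5,60,1); print(r.get_obs()['joints'])
```

```text
tool shift cm [-13.74   7.06  16.33] twist 2.6 or -177.4
[-0.79932451  0.22049045  0.53540632  1.9687238  -0.13491865  0.98573408
 -0.13659967]
```

Call:
move_arm(
  rows=[-13.7,7.1,6,2.5,-13.7,7.1,10,2.5,-13.7,7.1,12,2.5,-13.7,7.1,14,2.5,-13.7,7.1,16.3,2.5,-13.7,7.1,16.3,2.5,-13.7,7.1,16.3,2.5],
)

```text
clock: 2.38
tcp_pos: [0.5788, -0.0185, 0.0609]
orientation: [2.199, 2.242, 0.001]
contact_force: [-0.5, 0.9, 0.3]
grip_width: 0.0851
gripper_force: 0.0
```

Run:
```python
from lib import *
im,c=shot('wrist','w0'); go(578.8,-20.5,20,1); print(tool()[0])
```

```text
tool shift cm [-0.2  -0.03  4.12] twist 0.1 or -179.9
[ 0.57899313 -0.01848831  0.06118522]
```

View pics/w0.png

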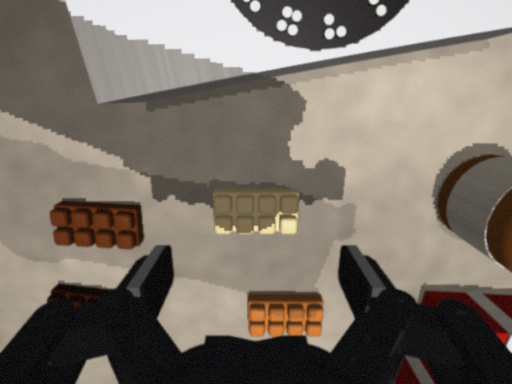

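The wrist view shows the white bar at (256,212), centred between the fingers, with clear space at both ends. I'll go down.

Call:
move_arm(
  rows=[-0.2,0,2,0,-0.2,0,4.0,0,-0.2,0,4.0,0,-0.2,0,4.0,0],
)

```text
clock: 2.92
tcp_pos: [0.5781, -0.0209, 0.0197]
orientation: [-2.2, -2.242, 0.001]
contact_force: [-0.2, 0.3, -0.4]
grip_width: 0.0855
gripper_force: 0.0
```

Run:
```python
from lib import *
im,c=shot('wrist','w1'); print(tool()[0])
```

```text
[ 0.5784527  -0.02081443  0.02012535]
```

View pics/w1.png

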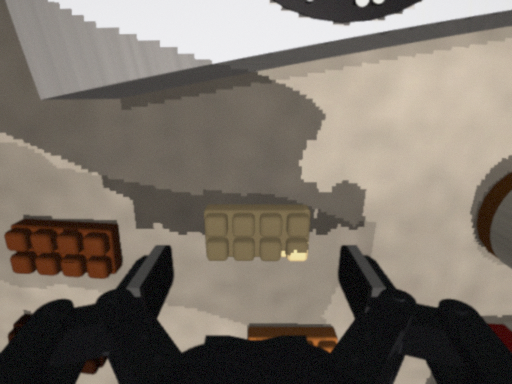

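Call:
move_arm(
  rows=[0,0,0.4,0,0,0,0.6,0,0,0,0.6,0],
)

```text
clock: 3.35
tcp_pos: [0.5781, -0.0206, 0.0139]
orientation: [-2.2, -2.243, 0.0]
contact_force: [-0.8, -0.5, 0.3]
grip_width: 0.0853
gripper_force: 0.0
```

Call:
move_arm(
  rows=[0,0,0.2,0,0,0,0.4,0,0,0,0.4,0],
)

```text
clock: 3.72
tcp_pos: [0.5781, -0.0207, 0.0098]
orientation: [-2.2, -2.242, 0.0]
contact_force: [-0.6, -0.9, -0.4]
grip_width: 0.0856
gripper_force: 0.0
```

Call:
move_arm(
  rows=[0,0,0,0,0,0,0,0,0,0,0,0,0,0,0,0,0,0,0,0,0,0,0,0],
  fingers=0,
  newtons=40,
)

```text
clock: 4.47
tcp_pos: [0.5798, -0.0211, 0.0118]
orientation: [2.199, 2.241, 0.004]
contact_force: [-1.9, -0.2, 13.9]
grip_width: 0.0001
gripper_force: 7.1
```

Call:
move_arm(
  rows=[0,0,-2,0,0,0,-8,0,0,0,-8,0],
  fingers=1,
)

```text
clock: 4.85
tcp_pos: [0.5815, -0.0211, 0.0949]
orientation: [2.197, 2.238, 0.01]
contact_force: [-1.0, -0.0, -0.6]
grip_width: 0.0544
gripper_force: 0.0
```

Run:
```python
from lib import *
im,c=shot('wrist','w2'); print(tool()[0]); bars('t2')
```

```text
[ 0.57988808 -0.0206507   0.09275731]
bar [64 70 75] [519.  -19.2 326.9  98.9 -12.9]
bar [31 36 49] [ 437.9 -112.7   64.2   34.9   -6.8]
bar [ 52  74 106] [ 605.9 -115.1   65.1   33.1   -2.3]
bar [67 74 81] [ 6.312e+02  3.470e+01  7.950e+01  3.630e+01 -5.000e-01]
bar [ 80  79 133] [ 4.992e+02 -1.996e+02  6.230e+01  3.490e+01  2.000e-01]
```

View pics/w2.png

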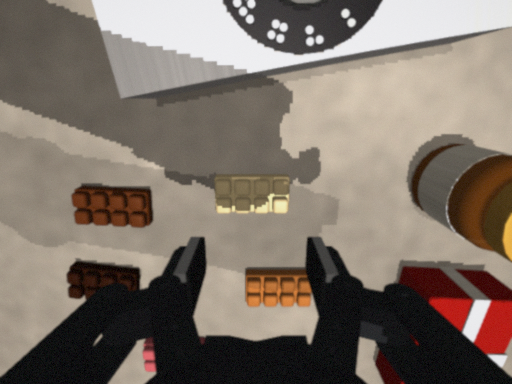

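The white bar hasn't moved and sits at (252,195), so the fingers closed beside it. I'll measure where it really is relative to the TCP.

Run:
```python
from lib import *
c=r.camera_params('wrist'); print(c['k1'],c['cx'],c['cy']); print(np.round(c['world_from_camera'],3).tolist()); print(tool())
im=cv2.imread('pics/w2.png')
print('white wrist',ray([[252,195],[280,290],[112,207]],c,.02)*1000)
t=cv2.imread('pics/t2.png'); ct=r.camera_params('top')
print('top',ray([[253,204],[287,194],[260,249]],ct,.02)*1000)
cs=r.camera_params('scene'); print('scene',ray([[265,202],[246,229],[234,176]],cs,.02)*1000)
```

```text
-0.032066512250509334 255.5028076522416 191.63307165905837
[[1.0, 0.019, 0.008, 0.577], [0.021, -0.951, -0.308, 0.058], [0.002, 0.308, -0.951, 0.242], [0.0, 0.0, 0.0, 1.0]]
(array([ 0.57866247, -0.02043039,  0.09120008]), array([[-1.93781509e-02,  9.99810581e-01,  1.81367590e-03],
       [ 9.99812066e-01,  1.93770903e-02,  6.00540453e-04],
       [ 5.65282938e-04,  1.82497242e-03, -9.99998175e-01]]))
white wrist [[ 575.78154033  -16.11918304]
 [ 602.87165122 -107.10279985]
 [ 459.97438887  -28.944436  ]]
top [[ 578.33013659  -20.69076866]
 [ 603.95216267 -114.80941153]
 [ 456.44613178  -36.40146289]]
scene [[ 585.57301745  -25.7960281 ]
 [ 614.2216778  -117.64606806]
 [ 464.33034322  -35.03332799]]
```

Call:
move_arm(
  rows=[-5,-4,0,0,-5,-4,3,0,-5,-4,5,0,-5,-4,6.4,0,-5,-4,6.9,0,-5,-4,7.1,0,-5,-4,7.1,0,-5,-4,7.1,0],
  fingers=0,
)

```text
clock: 5.95
tcp_pos: [0.5396, -0.0714, 0.0195]
orientation: [2.2, 2.242, 0.001]
contact_force: [0.2, 0.4, 0.6]
grip_width: -0.0004
gripper_force: 0.0
```

Call:
move_arm(
  rows=[0,0,0.2,0,0,0,0.4,0,0,0,0.5,0,0,0,0.5,0],
)

```text
clock: 6.45
tcp_pos: [0.5391, -0.0715, 0.0139]
orientation: [-2.2, -2.242, 0.0]
contact_force: [-0.1, 0.1, -0.1]
grip_width: 0.0
gripper_force: 0.0
```

Call:
move_arm(
  rows=[0,0,0.2,0,0,0,0.4,0,0,0,0.4,0,0,0,0.4,0],
)

```text
clock: 6.95
tcp_pos: [0.5392, -0.0715, 0.01]
orientation: [-2.2, -2.243, -0.0]
contact_force: [0.6, 0.6, -0.1]
grip_width: -0.0002
gripper_force: 0.0
```

Run:
```python
from lib import *
print(r.get_obs()['contact_force'],tool()[0]); im,c=shot('wrist','w3')
```

```text
[ 0.64293945  0.60502638 -0.08886404] [ 0.53919541 -0.07146014  0.00998806]
```

View pics/w3.png

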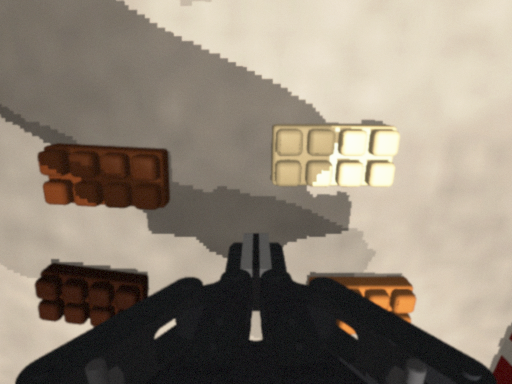

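Call:
move_arm(
  rows=[0,0,0.2,0,0,0,0.5,0,0,0,0.7,0,0,0,0.7,0,0,0,0.7,0],
)

```text
clock: 7.62
tcp_pos: [0.5392, -0.0715, 0.003]
orientation: [2.2, 2.243, -0.0]
contact_force: [0.2, -0.2, -0.7]
grip_width: -0.0002
gripper_force: 0.0
```

Call:
move_arm(
  rows=[0,0,0.2,0,0,0,0.4,0,0,0,0.4,0,0,0,0.4,0],
)

```text
clock: 8.12
tcp_pos: [0.5392, -0.0715, -0.001]
orientation: [-2.2, -2.243, 0.0]
contact_force: [0.4, -0.3, 0.0]
grip_width: 0.0
gripper_force: 0.0
```

Call:
move_arm(
  rows=[0,0,0.2,0,0,0,0.4,0,0,0,0.4,0,0,0,0.4,0],
)

```text
clock: 8.62
tcp_pos: [0.5392, -0.0715, -0.005]
orientation: [-2.2, -2.243, 0.0]
contact_force: [0.3, 0.0, 0.2]
grip_width: -0.0001
gripper_force: 0.0
```

Call:
move_arm(
  rows=[0,0,0.2,0,0,0,0.4,0,0,0,0.4,0,0,0,0.4,0],
)

```text
clock: 9.12
tcp_pos: [0.5393, -0.0714, -0.0082]
orientation: [-2.2, -2.242, -0.001]
contact_force: [-2.6, 1.0, 11.5]
grip_width: -0.0001
gripper_force: 5.8
```

```bash
cat >> lib.py <<'E'
def proj(P,c):
    T=np.linalg.inv(c['world_from_camera']); q=np.c_[P,np.ones(len(P))]@T.T; s=q[:,:2]/q[:,2:3]
    s=s*(1+c['k1']*(s**2).sum(1,keepdims=True)); return s*[c['fx'],c['fy']]+[c['cx'],c['cy']]
E
python3 - <<'E'
from lib import *
im,c=shot('scene'); p,_=tool(); z=np.arange(0,.2,.02); P=np.c_[np.full(10,p[0]),np.full(10,p[1]),z]; q=proj(P,c)
x0,y0=(q.min(0)-[60,60]).astype(int); x1,y1=(q.max(0)+[60,40]).astype(int); f=4
g=cv2.resize(im[y0:y1,x0:x1],None,fx=f,fy=f,interpolation=cv2.INTER_CUBIC)
for i,(u,v) in enumerate(q): cv2.circle(g,(int((u-x0)*f),int((v-y0)*f)),3,(0,255,0) if i%5 else (0,0,255),-1)
print(g.shape); cv2.imwrite('pics/s1.png',g[:600,:800])
E
```

```text
(556, 488, 3)
```

View pics/s1.png

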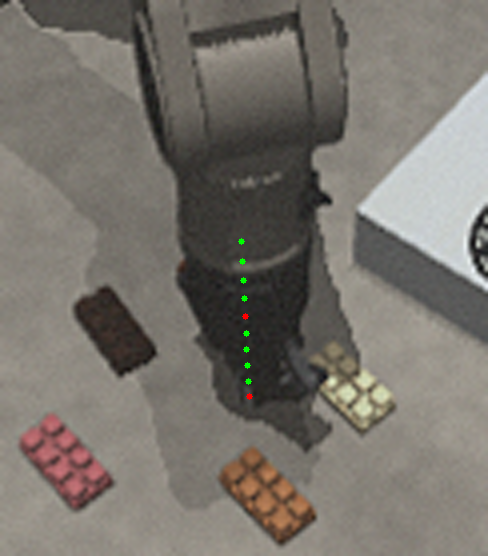

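The shut tips touch the counter when the reading is z ≈ -7.5 mm. The reported height is therefore about 21 mm low against the stated tip length, while xy is consistent. I'll allow for that from here on.

Call:
move_arm(
  rows=[0,0,-6,0,5.2,3.9,-7,0,5.2,3.9,-7,0,5.2,3.9,-7,0,5.2,3.9,-4,0,5.2,3.9,-1.2,0,5.2,3.9,0,0,5.2,3.9,0,0,5.2,3.9,0,0],
  fingers=1,
)

```text
clock: 10.3
tcp_pos: [0.5777, -0.0193, -0.0082]
orientation: [2.2, 2.241, 0.001]
contact_force: [0.4, -0.5, 0.5]
grip_width: 0.0852
gripper_force: 0.0
```

Call:
move_arm(
  rows=[0,0,0,0,0,0,0,0,0,0,0,0,0,0,0,0],
  fingers=0,
  newtons=40,
)

```text
clock: 10.8
tcp_pos: [0.5779, -0.0187, -0.0078]
orientation: [2.199, 2.242, 0.002]
contact_force: [-1.8, -0.5, 5.3]
grip_width: 0.0626
gripper_force: 43.8
```

Run:
```python
from lib import *
for x,y in((36,0),(0,0),(-36,0)): go(*kp(x,y),130,101.3)
print(tool())
```

```text
tool shift cm [ 31.25   3.89 -13.77] twist 79.8 or -100.2
tool shift cm [ 30.61   0.34 -13.77] twist 79.8 or -100.2
tool shift cm [ 29.98  -3.2  -13.78] twist 79.8 or -100.2
(array([ 0.57794887, -0.0186944 , -0.00784952]), array([[-1.91153050e-02,  9.99815876e-01,  1.67904293e-03],
       [ 9.99817231e-01,  1.91147206e-02,  3.63398516e-04],
       [ 3.31237169e-04,  1.68568253e-03, -9.99998524e-01]]))
```

Call:
move_arm(
  rows=[0,0,-5,0,3,0.4,-11,10,9,1,-14,20,15,2,-14,30,21,3,-14,40,26,3.5,-14,50,31.3,3.9,-14,60,31.3,3.9,-14,70,31.3,3.9,-14,80,31.3,3.9,-14,80],
)

```text
clock: 12.05
tcp_pos: [0.6098, 0.2953, 0.131]
orientation: [3.126, 0.307, -0.0]
contact_force: [-0.4, 0.1, -1.0]
grip_width: 0.0626
gripper_force: 44.9
```

Run:
```python
from lib import *
go(*kp(36,0),15,101.3); bars('t3'); im,c=shot('wrist','w4'); print(r.get_obs()['grip_width'],r.get_obs()['joints'])
```

```text
tool shift cm [ 0.06  0.09 11.6 ] twist -0.1 or 179.9
bar [31 37 50] [ 438.4 -112.7   65.2   34.9   -6.7]
bar [52 63 85] [456.8 -33.9  63.2  32.2  -1.4]
bar [ 56  81 115] [ 605.9 -115.1   65.2   33.1   -2.3]
bar [ 77  75 126] [ 4.993e+02 -1.999e+02  6.270e+01  3.550e+01  2.000e-01]
0.06313914361841653 [-1.1121104   0.74680725  0.89217813  1.66994353 -0.65542227  1.05065522
 -1.38237909]
```

View pics/w4.png

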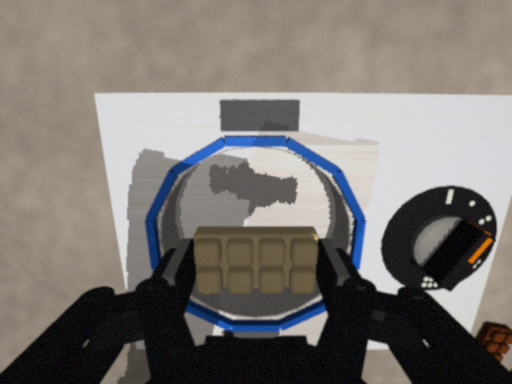

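The white bar is held, and in this keeper-aligned view it hangs over the well. Ring centre is about (255,232), the +x hook (260,114) and the dial (440,240). I'll lower it.

Call:
move_arm(
  rows=[0.1,0.1,5,0,0.1,0.1,9,0,0.1,0.1,11,0,0.1,0.1,11.6,0,0.1,0.1,11.6,0],
)

```text
clock: 12.78
tcp_pos: [0.6121, 0.2943, 0.016]
orientation: [-3.126, -0.304, -0.002]
contact_force: [0.1, 0.2, -0.8]
grip_width: 0.0628
gripper_force: 44.9
```

Call:
move_arm(
  rows=[0,0,0.3,0,0,0,0.5,0,0,0,0.5,0],
)

```text
clock: 13.15
tcp_pos: [0.6114, 0.2943, 0.0102]
orientation: [-3.127, -0.304, -0.0]
contact_force: [1.4, 0.6, -0.6]
grip_width: 0.0632
gripper_force: 44.9
```

Bar is about 2 mm above the floor with no body contact. Release, then rise.

Call:
move_arm(
  rows=[0,0,0.1,0,0,0,0.1,0,0,0,0.1,0,0,0,0.1,0,0,0,-5,0,0,0,-11,0,0,0,-14,0,0,0,-14,0],
  fingers=1,
)

```text
clock: 14.15
tcp_pos: [0.613, 0.2945, 0.153]
orientation: [-3.125, -0.303, -0.007]
contact_force: [-0.2, 0.0, -1.1]
grip_width: 0.0855
gripper_force: 0.0
```

Run:
```python
from lib import *
import math
im,c=shot('wrist','w5'); h=cv2.cvtColor(im,cv2.COLOR_BGR2HSV)
b=(h[...,0]>100)&(h[...,0]<130)&(h[...,1]>120)&(h[...,2]>60); b[:, 390:]=0
k=max(blobs(b),key=len); P=ray(k,c,.07)*1000; ce,ra=circ(P); print('ring',ce,ra)
d=np.hypot(*(P-ce).T); s=P[d>86]; print(circ(s))
V=h[...,2]; S=h[...,1]
# hooks and dial
for k in blobs(V<75,200): print('dark',k.mean(0),rect(k,c,.079),rect(k,c,.062))
cen,ce_=ray([[255,232]],c,.016)*1000,0
bars('t4'); go(605.9,-115.1,50,-2.3)
```

```text
ring [576.37105648 288.72796802] 84.95744730606442
(array([575.76277089, 288.60917785]), np.float64(88.16982282702824))
dark [257.6737481  301.56853819] [519.3 276.9 561.  237.1 -78.7] [506.4 274.4 603.4 255.  -78.7]
dark [423.19014085 230.04225352] [610.9 145.8  91.6  90.9  61.5] [605.  133.4  98.5  97.7  61.5]
bar [32 37 50] [ 438.4 -112.7   65.2   34.9   -6.7]
bar [52 63 85] [456.8 -33.9  63.2  32.2  -1.4]
bar [ 56  80 115] [ 605.9 -115.1   65.2   33.1   -2.3]
bar [ 77  75 126] [ 4.993e+02 -1.998e+02  6.270e+01  3.530e+01  2.000e-01]
tool shift cm [-8.37 40.08  9.94] twist -76.6 or 103.4
```

View pics/w5.png

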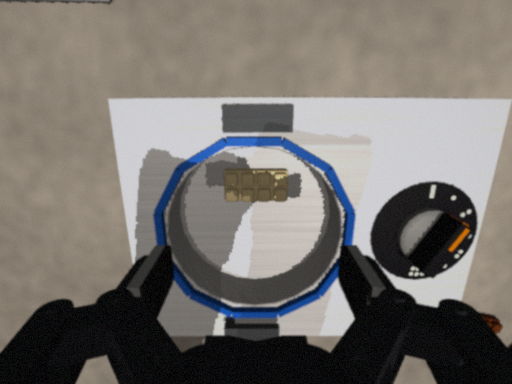

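White lies flat at (256,185) inside the well. Ring centre from the wrist view is (575.8,288.6) and I'll use (575.6,288.2). Next is hazel.

Call:
move_arm(
  rows=[-1,5,0,-10,-2,10,0,-20,-3,16,0,-30,-4.5,22,0,-40,-6,28,0,-50,-7,34,0,-60,-8.4,40.1,3,-70,-8.4,40.1,6,-76.6,-8.4,40.1,9.5,-76.6,-8.4,40.1,9.9,-76.6],
)

```text
clock: 15.5
tcp_pos: [0.603, -0.1149, 0.0474]
orientation: [-2.262, -2.172, 0.007]
contact_force: [-0.5, 0.3, -1.1]
grip_width: 0.0854
gripper_force: 0.0
```

```bash
sed -i 's/575.3,287.4/575.6,288.2/' lib.py
python3 - <<'E'
from lib import *
im,c=shot('wrist','w6'); bars()
bg=np.median(im[:100].reshape(-1,3),0); h=cv2.cvtColor(im,cv2.COLOR_BGR2HSV)
m=(h[...,1]>140)&(h[...,2]>70); m[:,:180]=0; m[:,340:]=0; m[:100]=0
for k in blobs(m,500): print(rect(k,c,.018))
go(605.9,-115.1,-5,-2.3)
E
```

```text
bar [68 75 82] [ 515.7 -110.   332.4  302.9   88.6]
[ 6.060e+02 -1.127e+02  6.050e+01  3.470e+01  5.000e-01]
tool shift cm [0.01 0.06 5.52] twist 0.0 or -180.0
```

Call:
move_arm(
  rows=[0.1,0.1,3,0,0.1,0.1,5,0,0.1,0.1,5.5,0,0.1,0.1,5.5,0],
)

```text
clock: 16.1
tcp_pos: [0.6074, -0.1146, -0.0037]
orientation: [2.265, 2.176, 0.0]
contact_force: [0.3, 0.2, -0.2]
grip_width: 0.0853
gripper_force: 0.0
```

Call:
move_arm(
  rows=[0,0,0,0,0,0,0,0,0,0,0,0,0,0,0,0],
  fingers=0,
  newtons=40,
)

```text
clock: 16.6
tcp_pos: [0.6078, -0.1147, -0.0027]
orientation: [2.265, 2.176, 0.002]
contact_force: [-1.2, 1.0, 6.1]
grip_width: 0.0624
gripper_force: 43.5
```

Run:
```python
from lib import *
go(*kp(0,0),130,101.3);print(tool()[0])
```

```text
tool shift cm [ 40.13  -4.82 -13.28] twist 76.4 or -103.6
[ 0.60780355 -0.11473003 -0.00273173]
```

Call:
move_arm(
  rows=[0,0,-5,0,3,-0.5,-11,7,9,-1,-13.5,17,15,-2,-13.5,27,21,-3,-13.5,37,27,-3.5,-13.5,47,33,-4,-13.5,57,38,-4.5,-13.5,67,40.2,-4.8,-13.5,76.4,40.2,-4.8,-13.5,76.4],
)

```text
clock: 17.85
tcp_pos: [0.5746, 0.2917, 0.1307]
orientation: [3.125, 0.319, -0.0]
contact_force: [0.5, -0.5, -0.0]
grip_width: 0.0625
gripper_force: 44.7
```

Run:
```python
from lib import *
go(*kp(0,0),15,101.3); print(r.get_obs()['grip_width']); bars()
```

```text
tool shift cm [ 0.03  0.36 11.57] twist 0.3 or -179.7
0.06246778255777886
bar [32 38 50] [ 438.4 -112.7   65.2   34.9   -6.7]
bar [52 63 85] [456.8 -33.9  63.2  32.2  -1.4]
bar [ 77  75 127] [ 4.993e+02 -1.998e+02  6.270e+01  3.530e+01  2.000e-01]
```

Call:
move_arm(
  rows=[0,0.3,5,0.3,0,0.3,9,0.3,0,0.3,11,0.3,0,0.3,11.7,0.3,0,0.3,11.8,0.3,0,0.3,11.8,0.3],
)

```text
clock: 18.65
tcp_pos: [0.5769, 0.2864, 0.0143]
orientation: [-3.126, -0.301, -0.003]
contact_force: [-0.9, -0.6, -0.2]
grip_width: 0.063
gripper_force: 44.7
```

Call:
move_arm(
  rows=[0,0,0,0,0,0,0,0,0,0,0,0,0,0,0,0,0,0,-5,0,0,0,-11,0,0,0,-14,0,0,0,-14,0],
  fingers=1,
)

```text
clock: 19.65
tcp_pos: [0.5775, 0.2865, 0.1557]
orientation: [-3.125, -0.301, -0.007]
contact_force: [0.0, 0.5, -0.6]
grip_width: 0.0852
gripper_force: 0.0
```

Run:
```python
from lib import *
bars(); shot('wrist','w7'); go(456.8,-34.5,50,-1.4)
```

```text
bar [31 37 50] [ 438.2 -112.7   65.5   34.9   -6.7]
bar [52 63 85] [456.8 -33.9  63.2  32.2  -1.4]
bar [ 77  75 127] [ 4.993e+02 -1.999e+02  6.270e+01  3.550e+01  2.000e-01]
tool shift cm [-17.76  29.23  10.25] twist -77.6 or 102.4
```

Call:
move_arm(
  rows=[-2,4,0,-10,-5,9,0,-20,-8,14,0,-30,-11,19,0,-40,-14,24,0,-50,-17.8,29.2,3,-60,-17.8,29.2,6,-70,-17.8,29.2,9,-77.6,-17.8,29.2,10.2,-77.6,-17.8,29.2,10.2,-77.6],
)

```text
clock: 21.0
tcp_pos: [0.4561, -0.0345, 0.0502]
orientation: [-2.25, -2.19, 0.003]
contact_force: [-0.3, -0.1, -0.2]
grip_width: 0.0853
gripper_force: 0.0
```

Run:
```python
from lib import *
im,c=shot('wrist','w8'); h=cv2.cvtColor(im,cv2.COLOR_BGR2HSV)
m=(h[...,1]>120)&(h[...,2]>40); m[:,:160]=0; m[:,360:]=0; m[:100]=0
for k in blobs(m,500): print(rect(k,c,.018))
go(456.8,-34.5,-4,-1.4); print(r.get_obs()['joints'])
```

```text
[456.9 -30.8  60.4  34.4  -2.5]
[ 437.5 -110.6   59.    33.6   -7.2]
tool shift cm [-0.    0.    5.49] twist -0.1 or 179.9
[-0.52902604  0.44895727  0.57413881  2.22775014 -0.44643748  0.57636171
  0.35404795]
```

Call:
move_arm(
  rows=[0.1,0.1,3,0,0.1,0.1,5,0,0.1,0.1,5.4,0,0.1,0.1,5.4,0],
)

```text
clock: 21.55
tcp_pos: [0.4585, -0.0334, -0.0023]
orientation: [2.248, 2.193, 0.001]
contact_force: [0.7, 0.4, -0.3]
grip_width: 0.0857
gripper_force: 0.0
```

Call:
move_arm(
  rows=[0,0,0,0,0,0,0,0,0,0,0,0,0,0,0,0],
  fingers=0,
  newtons=40,
)

```text
clock: 22.05
tcp_pos: [0.4586, -0.0333, -0.0019]
orientation: [2.248, 2.194, 0.003]
contact_force: [-1.7, 0.2, 9.5]
grip_width: 0.0627
gripper_force: 41.8
```

Run:
```python
from lib import *
go(*kp(-36,0),130,101.3);print(tool()[0])
```

```text
tool shift cm [ 31.65   7.41 -13.15] twist 77.3 or -102.7
[ 0.45857814 -0.03333053 -0.00188581]
```

Call:
move_arm(
  rows=[0,0,-5,0,3,0.7,-11,7,8,2,-13.4,17,13,3,-13.4,27,18,4,-13.4,37,23,5,-13.4,47,28,6,-13.4,57,31.7,7.4,-13.4,67,31.7,7.4,-13.4,77.3,31.7,7.4,-13.4,77.3],
)

```text
clock: 23.3
tcp_pos: [0.5393, 0.2819, 0.131]
orientation: [3.125, 0.313, -0.0]
contact_force: [0.6, -0.1, 0.4]
grip_width: 0.0629
gripper_force: 46.1
```

Run:
```python
from lib import *
go(*kp(-36,0),14,101.3); print(r.get_obs()['grip_width']); bars()
```

```text
tool shift cm [ 0.08  0.08 11.7 ] twist 0.1 or -179.9
0.06285178580609498
bar [32 37 50] [ 438.4 -112.7   65.2   34.9   -6.7]
bar [ 77  75 126] [ 4.993e+02 -1.999e+02  6.270e+01  3.550e+01  2.000e-01]
```

Call:
move_arm(
  rows=[0,0.1,5,0,0,0.1,9,0,0,0.1,11,0,0,0.1,11.6,0,0,0.1,11.7,0,0,0.1,11.7,0],
)

```text
clock: 24.1
tcp_pos: [0.5408, 0.281, 0.0153]
orientation: [-3.125, -0.31, -0.003]
contact_force: [-0.3, -0.2, -0.2]
grip_width: 0.0628
gripper_force: 46.1
```

Call:
move_arm(
  rows=[0,0,0,0,0,0,0,0,0,0,0,0,0,0,0,0,0,0,-5,0,0,0,-11,0,0,0,-14,0,0,0,-14,0],
  fingers=1,
)

```text
clock: 25.1
tcp_pos: [0.5413, 0.2811, 0.1564]
orientation: [-3.124, -0.309, -0.006]
contact_force: [-0.3, 0.9, -0.3]
grip_width: 0.0855
gripper_force: 0.0
```

Run:
```python
from lib import *
bars(); shot('wrist','w9'); go(499.3,-199.5,50,0.2)
```

```text
bar [32 37 50] [ 438.4 -112.7   65.2   34.9   -6.7]
bar [ 81  79 131] [ 4.993e+02 -1.998e+02  6.270e+01  3.530e+01  2.000e-01]
tool shift cm [-13.34  46.31  10.35] twist -78.9 or 101.1
```

View pics/w9.png

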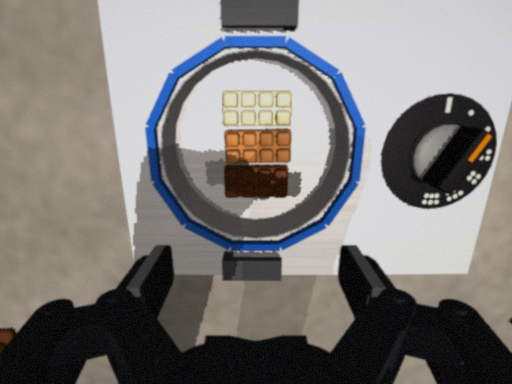

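White, hazel and milk lie flat side by side at (257,108), (257,146) and (257,181). Next is ruby.

Call:
move_arm(
  rows=[-1.6,5.7,0,-10,-3.2,11.5,0,-20,-4.9,17.2,0,-30,-6.6,23,0,-40,-8.2,28.7,0,-50,-10,34.5,0,-60,-11.7,40.3,2,-70,-13.4,46.3,4,-78.9,-13.4,46.3,9,-78.9,-13.4,46.3,10.2,-78.9],
)

```text
clock: 26.45
tcp_pos: [0.4956, -0.1997, 0.0484]
orientation: [-2.216, -2.218, 0.006]
contact_force: [-0.9, 0.4, 1.0]
grip_width: 0.0852
gripper_force: 0.0
```

Run:
```python
from lib import *
im,c=shot('wrist','w10'); h=cv2.cvtColor(im,cv2.COLOR_BGR2HSV)
m=(h[...,1]>100)&(h[...,2]>60); m[:,:160]=0; m[:,360:]=0; m[:100]=0
for k in blobs(m,500): print(rect(k,c,.018))
go(499.3,-199.5,-4,0.2)
```

```text
[ 498.8 -198.4   60.7   35.2   -0.5]
[ 547.7 -298.4   40.1   15.9  -58.9]
tool shift cm [-0.08  0.33  5.26] twist -0.1 or 179.9
```

Call:
move_arm(
  rows=[0,0.1,3,0,0,0.1,5,0,0,0.1,5.3,0,0,0.1,5.3,0],
)

```text
clock: 27.0
tcp_pos: [0.5006, -0.1994, -0.0005]
orientation: [2.217, 2.225, 0.0]
contact_force: [0.7, 0.1, -0.1]
grip_width: 0.0858
gripper_force: 0.0
```

Call:
move_arm(
  rows=[0,0,0,0,0,0,0,0,0,0,0,0,0,0,0,0],
  fingers=0,
  newtons=40,
)

```text
clock: 27.5
tcp_pos: [0.5007, -0.1997, 0.0002]
orientation: [2.217, 2.225, 0.002]
contact_force: [-2.3, 1.9, 7.2]
grip_width: 0.0624
gripper_force: 42.3
```

Run:
```python
from lib import *
go(*kp(18,0),140,101.3);print(tool()[0])
```

```text
tool shift cm [ 49.12   9.44 -13.95] twist 78.9 or -101.1
[ 5.00716105e-01 -1.99714140e-01  2.21201685e-04]
```

Call:
move_arm(
  rows=[0,0,-5,0,3,0.5,-10,9,9,1.5,-14,19,15,3,-14,29,21,4,-14,39,27,5,-14,49,33,6,-14,59,39,7.5,-14,69,45,8.6,-14,78.9,49.1,9.4,-14,78.9],
)

```text
clock: 28.75
tcp_pos: [0.592, 0.2959, 0.1388]
orientation: [-3.126, -0.312, 0.0]
contact_force: [0.8, 0.3, 0.4]
grip_width: 0.0625
gripper_force: 45.4
```

Run:
```python
from lib import *
go(*kp(18,0),37,101.3); print(r.get_obs()['grip_width']); bars()
```

```text
tool shift cm [ 0.04  0.44 10.18] twist 0.1 or -179.9
0.06249846123876847
bar [32 38 50] [ 438.4 -112.7   65.2   34.9   -6.7]
```

Call:
move_arm(
  rows=[0,0.2,5,0,0,0.2,9,0,0,0.2,9.9,0,0,0.2,9.9,0,0,0.2,9.9,0,0,0.2,9.9,0],
)

```text
clock: 29.55
tcp_pos: [0.5937, 0.2901, 0.0416]
orientation: [-3.125, -0.309, -0.003]
contact_force: [-0.5, -0.4, -0.6]
grip_width: 0.0623
gripper_force: 45.4
```

Run:
```python
from lib import *
go(*kp(18,0),36.5,101.3)
```

```text
tool shift cm [-0.02 -0.17  0.51] twist -0.0 or 180.0
```

Call:
move_arm(
  rows=[0,-0.1,0.3,0,0,-0.1,0.4,0,0,-0.1,0.4,0],
)

```text
clock: 29.92
tcp_pos: [0.5926, 0.2911, 0.0364]
orientation: [-3.126, -0.31, 0.0]
contact_force: [-1.1, 0.9, 3.6]
grip_width: 0.0625
gripper_force: 45.9
```

Call:
move_arm(
  rows=[0,0,0,0,0,0,0,0,0,0,0,0,0,0,0,0,0,0,-5,0,0,0,-10,0,0,0,-12,0,0,0,-12,0],
  fingers=1,
)

```text
clock: 30.92
tcp_pos: [0.5933, 0.2909, 0.157]
orientation: [-3.125, -0.309, -0.003]
contact_force: [-0.5, 0.7, -0.4]
grip_width: 0.0854
gripper_force: 0.0
```

Run:
```python
from lib import *
bars(); shot('wrist','w11'); go(438.3,-112.3,50,-6.7)
```

```text
bar [32 38 50] [ 438.4 -112.7   65.2   34.9   -6.7]
tool shift cm [-22.93  36.52  10.5 ] twist -72.0 or 108.0
```

View pics/w11.png

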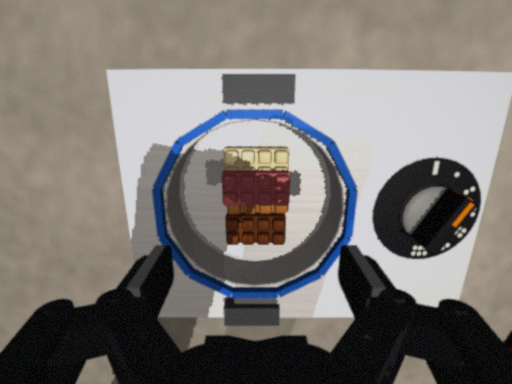

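Ruby lies flat on the second layer at (256,188). Dark is the last bar.

Call:
move_arm(
  rows=[-3.3,5.2,0,-10,-6.6,10.4,0,-20,-9.9,15.6,0,-30,-13.2,20.8,0,-40,-16.5,26,0,-50,-19.8,31.2,2,-60,-22.9,36.5,4,-70,-22.9,36.5,8,-72,-22.9,36.5,10.3,-72,-22.9,36.5,10.3,-72],
)

```text
clock: 32.28
tcp_pos: [0.437, -0.112, 0.0509]
orientation: [-2.345, -2.084, 0.007]
contact_force: [0.2, 0.2, 0.5]
grip_width: 0.0854
gripper_force: 0.0
```

Run:
```python
from lib import *
im,c=shot('wrist','w12'); h=cv2.cvtColor(im,cv2.COLOR_BGR2HSV)
m=(h[...,1]>90)&(h[...,2]<90)&(h[...,2]>15); m[:,:170]=0; m[:,350:]=0; m[:100]=0; m[300:]=0
for k in blobs(m,500)[:3]: print(rect(k,c,.018))
go(438.3,-112.3,-3,-6.7)
```

```text
[ 437.3 -109.8   60.2   34.2   -6.5]
tool shift cm [-0.02  0.03  5.5 ] twist -0.0 or 180.0
```

Call:
move_arm(
  rows=[0.1,0,3,0,0.1,0,5,0,0.1,0,5.5,0,0.1,0,5.5,0],
)

```text
clock: 32.83
tcp_pos: [0.4401, -0.111, -0.0015]
orientation: [2.347, 2.088, 0.001]
contact_force: [0.5, 0.1, -0.0]
grip_width: 0.0856
gripper_force: 0.0
```

Call:
move_arm(
  rows=[0,0,0,0,0,0,0,0,0,0,0,0,0,0,0,0],
  fingers=0,
  newtons=40,
)

```text
clock: 33.33
tcp_pos: [0.4403, -0.111, -0.0009]
orientation: [2.347, 2.088, 0.002]
contact_force: [-2.0, 1.2, 9.6]
grip_width: 0.0626
gripper_force: 41.5
```

Run:
```python
from lib import *
go(*kp(-18.5,0),140,101.3);print(tool()[0])
```

```text
tool shift cm [ 40.67   7.04 -14.05] twist 72.0 or -108.0
[ 0.44025398 -0.11101451 -0.00093481]
```

Call:
move_arm(
  rows=[0,0,-5,0,3,0.5,-10,9,9,1.5,-14,19,15,2.5,-14,29,21,3.5,-14,39,27,4.5,-14,49,33,5.7,-14,59,38,6.6,-14,69,40.5,7,-14,72,40.5,7,-14,72],
)

```text
clock: 34.58
tcp_pos: [0.5563, 0.2857, 0.1377]
orientation: [3.125, 0.317, 0.0]
contact_force: [-0.5, -0.3, -0.0]
grip_width: 0.0627
gripper_force: 46.2
```

Call:
move_arm(
  rows=[0,0,5,0,0,0,9,0,0,0,9.5,0,0,0,9.5,0,0,0,9.5,0],
)

```text
clock: 35.2
tcp_pos: [0.5577, 0.2829, 0.045]
orientation: [-3.125, -0.308, -0.004]
contact_force: [-0.4, -0.4, -0.3]
grip_width: 0.0626
gripper_force: 46.1
```

Run:
```python
from lib import *
go(*kp(-18.5,0),36,101.3)
```

```text
tool shift cm [ 0.   -0.17  0.9 ] twist -0.0 or 180.0
```

Call:
move_arm(
  rows=[0,-0.1,0.5,0,0,-0.1,0.8,0,0,-0.1,0.8,0],
)

```text
clock: 35.58
tcp_pos: [0.5563, 0.2844, 0.0353]
orientation: [-3.126, -0.31, -0.0]
contact_force: [-0.8, 0.5, 3.5]
grip_width: 0.0623
gripper_force: 46.5
```

Call:
move_arm(
  rows=[0,0,0,0,0,0,0,0,0,0,0,0,0,0,0,0,0,0,-5,0,0,0,-10,0,0,0,-13,0,0,0,-13,0],
  fingers=1,
)

```text
clock: 36.58
tcp_pos: [0.5578, 0.2842, 0.1675]
orientation: [-3.124, -0.309, -0.006]
contact_force: [0.6, 0.1, -0.6]
grip_width: 0.0849
gripper_force: 0.0
```

Run:
```python
from lib import *
im,c=shot('wrist','w13'); bars()
def crop(): 
    h=cv2.cvtColor(im,cv2.COLOR_BGR2HSV)
    m=(h[...,0]>8)&(h[...,0]<20)&(h[...,1]>200)&(h[...,2]>150); m[:,:370]=0; m[:130]=0; m[300:]=0
    for k in blobs(m,10): print('ptr',k.mean(0),ray([k.mean(0)],c,.09)*1000,rect(k,c,.098), kp(0,-158))
crop()
cv2.imwrite('pics/w13c.png',cv2.resize(im[100:300,140:500],None,fx=2.2,fy=2.2,interpolation=cv2.INTER_CUBIC))
go(470.5,-361.8,140,120.6)
```

```text
ptr [462.25490196 167.74509804] [[616.85874091 122.59961308]] [617.4 128.8  21.6   3.9 -18.1] [606.55949079 133.26288395]
tool shift cm [-21.04  61.66   2.44] twist -19.3 or 160.7
```

View pics/w13c.png

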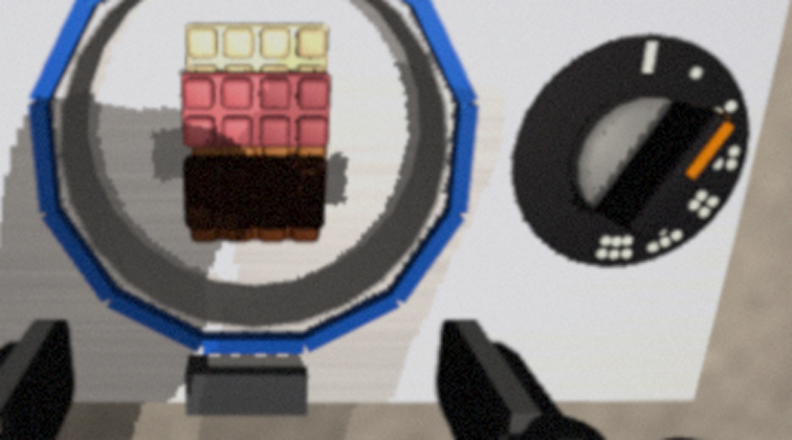

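All five bars are in the well in two flat layers. The dial's orange line lies at -18.1° in world, which is setting 1. Now to the lid.

Call:
move_arm(
  rows=[-2,6,0,-4,-4,12,0,-8,-6,18,0,-12,-8,24,0,-16,-10,30,0,-19,-12,36,0,-19.3,-14,42,0,-19.3,-16,48,0,-19.3,-18,54,0,-19.3,-20,58.5,0,-19.3],
)

```text
clock: 37.92
tcp_pos: [0.4738, -0.3305, 0.1636]
orientation: [-3.029, -0.828, 0.002]
contact_force: [0.3, -0.5, -0.5]
grip_width: 0.0852
gripper_force: 0.0
```

Run:
```python
from lib import *
go(470.5,-361.8,120,120.6); print(r.get_obs()['joints'])
```

```text
tool shift cm [-1.87  2.54  4.36] twist -0.0 or 180.0
[-0.20806643  0.56589841  0.98664529  1.89501831 -0.56340404  0.99093509
 -0.00442065]
```

Next I'll measure the lid's grip bar with the wrist camera from here.

Call:
move_arm(
  rows=[-1.8,2.4,2,0,-1.8,2.4,4.3,0,-1.8,2.4,4.3,0,-1.8,2.4,4.3,0],
)

```text
clock: 38.42
tcp_pos: [0.4716, -0.3583, 0.1219]
orientation: [-3.03, -0.83, 0.001]
contact_force: [-0.7, -0.2, 0.8]
grip_width: 0.0855
gripper_force: 0.0
```

Run:
```python
from lib import *
im,c=shot('wrist','w14'); h=cv2.cvtColor(im,cv2.COLOR_BGR2HSV); H,S,V=cv2.split(h)
m=(H<22)&(S>90)&(V>50); 
for k in blobs(m,150): print(k.mean(0).round(),h[tuple(k.mean(0).astype(int)[::-1])],'z42',rect(k,c,.042),'z6',rect(k,c,.006))
k=blobs((V>150)&(S<50),2000)
for q in k[:2]: print('white',rect(q,c,.008),circ(ray(q,c,.008)*1000))
cv2.imwrite('pics/w14.png',im); go(470.5,-361.8,120,120.6)
```

```text
[257. 203.] [ 14 175  67] z42 [ 463.3 -364.9  114.2   18.    31. ] z6 [ 451.4 -372.2  132.1   20.8   31. ]
[257.  82.] [ 19 188 210] z42 [ 549.9 -313.1   31.7   13.5  -59.3] z6 [ 551.5 -312.4   36.7   15.6  -59.3]
[256. 274.] [ 16 244 209] z42 [ 406.3 -397.7   31.6   13.   -59.3] z6 [ 385.5 -410.1   36.6   15.   -59.3]
[257. 113.] [ 19 191 210] z42 [ 530.1 -324.4   26.3    8.5   31.1] z6 [ 528.6 -325.4   30.4    9.8   31.1]
white [ 518.8 -395.2  359.2  269.4  -59. ] (array([ 529.62282758, -394.28463995]), np.float64(144.28824705699913))
tool shift cm [-0.29  0.22  0.24] twist 0.0 or -180.0
```

View pics/w14.png

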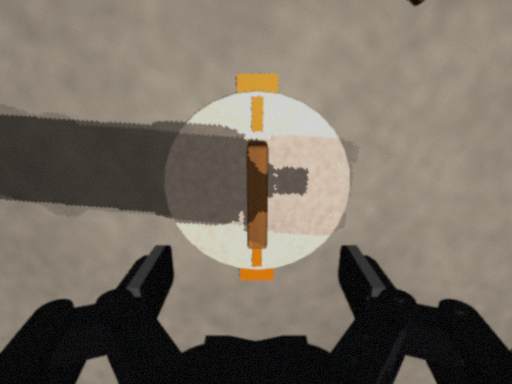

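The lid is viewed with its bar vertical at (257,195) and tabs at (257,82) and (256,274), centred between the fingers. I'll descend and grasp it.

Call:
move_arm(
  rows=[-0.3,0.1,5,0,-0.3,0.1,9,0,-0.3,0.1,11,0,-0.3,0.1,11.4,0,-0.3,0.1,11.4,0],
)

```text
clock: 39.1
tcp_pos: [0.4702, -0.3617, 0.0091]
orientation: [3.029, 0.829, 0.002]
contact_force: [0.8, -0.7, -0.3]
grip_width: 0.0857
gripper_force: 0.0
```

Call:
move_arm(
  rows=[0,0,0,0,0,0,0,0,0,0,0,0,0,0,0,0,0,0,0,0,0,0,0,0],
  fingers=0,
  newtons=90,
)

```text
clock: 39.85
tcp_pos: [0.4695, -0.3611, 0.0085]
orientation: [-3.03, -0.829, -0.001]
contact_force: [-1.2, 2.1, 6.6]
grip_width: 0.0166
gripper_force: 89.0
```

Run:
```python
from lib import *
p,M=tool(); print(p, np.degrees(np.arctan2(M[1,1],M[0,1])), M.T@(np.array([.4695,-.3615,p[2]])-p))
go(575.6,288.2,150,161.3)
```

```text
[ 0.46950463 -0.361105    0.00846616] -59.409673957818875 [-2.04997842e-04  3.37669131e-04 -1.57462512e-07]
tool shift cm [ 42.18 -50.5  -14.12] twist -40.7 or 139.3
```

Call:
move_arm(
  rows=[0,0,-2,0,0,0,-6,0,2,-2.4,-11,0,6,-7.2,-14,-5,10,-12,-14,-10,14,-16.8,-14,-15,18,-21.6,-14,-20,22,-26.4,-14,-25,26,-31.2,-14,-30,29,-35,-14,-35],
)

```text
clock: 41.1
tcp_pos: [0.5408, 0.0902, 0.1488]
orientation: [-2.638, -1.707, -0.001]
contact_force: [0.4, -0.8, -3.3]
grip_width: 0.0167
gripper_force: 88.6
```

Run:
```python
from lib import *
print(r.get_obs()['grip_width'],r.get_obs()['gripper_force']);go(575.6,288.2,150,161.3)
```

```text
0.01669800877338077 88.58917236328125
tool shift cm [19.48 -4.94 -0.11] twist -5.5 or 174.5
```

Call:
move_arm(
  rows=[5,-1.2,0,-2,10,-2.5,0,-4,15,-3.7,0,-5.5,19.2,-4.8,0,-5.5,19.2,-4.8,0,-5.5,19.2,-4.8,0,-5.5,19.2,-4.8,0,-5.5],
)

```text
clock: 41.98
tcp_pos: [0.5765, 0.2805, 0.1484]
orientation: [2.558, 1.823, -0.001]
contact_force: [-0.7, -0.3, -3.3]
grip_width: 0.0168
gripper_force: 88.5
```

Run:
```python
from lib import *
o=r.get_obs();print(o['grip_width'],o['gripper_force'],o['contact_force'],o['qvel'].max());go(575.6,288.2,85,161.3)
im,c=shot('wrist','w15'); h=cv2.cvtColor(im,cv2.COLOR_BGR2HSV); H,S,V=cv2.split(h)
p,M=tool(); zu=p[2]-.0085
m=(H<22)&(S>150)&(V>80)
for k in blobs(m,100): print(k.mean(0).round(),rect(k,c,zu+.006))
im,c=shot('scene','s15')
```

```text
0.01679428397223579 88.52204203605652 [-0.68440717 -0.29203865 -3.32963548] 0.0026505386967633493
tool shift cm [ 0.7  -0.34  6.34] twist -0.3 or 179.7
[255.  63.] [607.3 370.3  35.1  15.1 -19. ]
[254. 200.] [584.1 302.5  24.6  21.   71. ]
[255. 118.] [598.9 345.7  30.2   9.8  70.5]
[257. 327.] [555.5 219.9  24.   20.9  72.1]
```

Call:
move_arm(
  rows=[0.8,-0.3,1,-0.3,0.8,-0.3,3,-0.3,0.8,-0.3,5,-0.3,0.8,-0.3,6.2,-0.3,0.8,-0.3,6.5,-0.3,0.8,-0.3,6.6,-0.3,0.8,-0.3,6.6,-0.3,0.8,-0.3,6.6,-0.3],
)

```text
clock: 43.08
tcp_pos: [0.5766, 0.2912, 0.0826]
orientation: [-2.551, -1.833, -0.002]
contact_force: [-0.4, 0.1, -4.0]
grip_width: 0.0161
gripper_force: 88.5
```

Call:
move_arm(
  rows=[0,0,0.2,0,0,0,0.3,0,0,0,0.4,0,0,0,0.4,0,0,0,0.4,0],
)

```text
clock: 43.7
tcp_pos: [0.5762, 0.2911, 0.0782]
orientation: [-2.551, -1.833, 0.0]
contact_force: [-2.0, -0.3, 1.8]
grip_width: 0.0166
gripper_force: 89.1
```

Call:
move_arm(
  rows=[-0.2,0,-0.1,0,-0.2,0,0,0,-0.2,0,0.3,0,-0.2,0,0.5,0,-0.2,0,0.6,0,-0.2,0,0.6,0,-0.2,0,0.6,0],
)

```text
clock: 44.58
tcp_pos: [0.5758, 0.2887, 0.0721]
orientation: [2.551, 1.833, 0.0]
contact_force: [-1.5, -2.9, 3.7]
grip_width: 0.0162
gripper_force: 89.4
```

Run:
```python
from lib import *
p,M=tool(); print(p,r.get_obs()['contact_force']); go(575.7,288.6,72.9,101.3)
```

```text
[0.57582027 0.28871281 0.07214942] [-1.53227931 -2.89533235  3.7073093 ]
tool shift cm [-0.01 -0.01 -0.08] twist 60.1 or -119.9
```

Call:
move_arm(
  rows=[0,0,0,5,0,0,0,10,0,0,0,15,0,0,0,20,0,0,0,25,0,0,0,30,0,0,0,35,0,0,0,40,0,0,0,45,0,0,0,45],
)

```text
clock: 45.82
tcp_pos: [0.5762, 0.2902, 0.0722]
orientation: [-3.058, -0.719, -0.003]
contact_force: [0.7, 0.9, 4.0]
grip_width: 0.0162
gripper_force: 89.7
```

Call:
move_arm(
  rows=[0,0,0,4,0,0,0,8,0,0,0,12,0,0,0,14,0,0,0,15,0,0,0,15,0,0,0,15,0],
)

```text
validation failed for argument at $.ro...
```

Run:
```python
from lib import *
p,M=tool(); o=r.get_obs(); print(p,o['contact_force'],o['moment'],o['grip_width']); go(575.7,288.6,72.9,101.3)
```

```text
[0.57622749 0.29022289 0.07222905] [0.68821762 0.89212959 4.0267572 ] [ 0.22407156 -0.04057271 -0.2886901 ] 0.016247733877713583
tool shift cm [-0.12  0.12 -0.07] twist 15.2 or -164.8
```

Call:
move_arm(
  rows=[0,0,0,4,0,0,0,8,0,0,0,11,0,0,0,13,0,0,0,14,0,0,0,14],
)

```text
clock: 46.58
tcp_pos: [0.5759, 0.2895, 0.0721]
orientation: [-3.123, -0.34, -0.001]
contact_force: [0.1, 1.7, 4.8]
grip_width: 0.0166
gripper_force: 89.6
```

Run:
```python
from lib import *
p,M=tool(); o=r.get_obs(); print(p,o['contact_force'],o['moment'],o['grip_width']); go(575.7,288.6,72.9,101.3)
```

```text
[0.57585268 0.28946201 0.07211831] [0.10257677 1.7179351  4.83417355] [ 0.22041062 -0.07810062  0.12575253] 0.016588756070233617
tool shift cm [-0.03  0.08 -0.08] twist 1.1 or -178.9
```

Call:
move_arm(
  rows=[0,0,0,1,0,0,0,2,0,0,0,3,0,0,0,3],
)

```text
clock: 47.08
tcp_pos: [0.5756, 0.2889, 0.072]
orientation: [3.131, 0.257, -0.0]
contact_force: [-0.5, 0.1, 3.7]
grip_width: 0.0163
gripper_force: 89.7
```

Run:
```python
from lib import *
p,M=tool(); o=r.get_obs(); print(p,o['contact_force'],o['moment'],o['grip_width']); go(575.7,288.6,72.9,101.3)
```

```text
[0.57555443 0.28885294 0.07196429] [-0.50736032  0.10315499  3.71749044] [-0.02963962 -0.02259766  0.40377081] 0.016298633677885054
tool shift cm [ 0.01  0.03 -0.09] twist -1.9 or 178.1
```

Call:
move_arm(
  rows=[0,0,0,1,0,0,0,2,0,0,0,2],
)

```text
clock: 47.45
tcp_pos: [0.5756, 0.2887, 0.072]
orientation: [3.133, 0.206, -0.0]
contact_force: [-0.4, -2.8, 4.0]
grip_width: 0.0162
gripper_force: 94.5
```

Run:
```python
from lib import *
p,M=tool(); o=r.get_obs(); print(p,o['contact_force'],o['moment'],o['grip_width']); go(575.7,288.6,72.9,101.3)
im,c=shot('wrist','w16'); h=cv2.cvtColor(im,cv2.COLOR_BGR2HSV); H,S,V=cv2.split(h)
m=(H<22)&(S>150)&(V>80)
for k in blobs(m,60): print(k.mean(0).round(),rect(k,c,.071))
```

```text
[0.57561808 0.28870453 0.07202438] [-0.36305037 -2.82193881  3.97397996] [-0.48137813  0.07757257  2.08445966] 0.016166640074019096
tool shift cm [ 0.01  0.01 -0.09] twist -3.8 or 176.2
[255. 199.] [599.4 293.2  24.7  21.3   9.6]
[251. 118.] [643.3 300.   29.7   9.6  10.2]
[249.  74.] [664.5 303.6  35.3   5.3 -80. ]
```

Moment has risen to 2.1 N m, so the tabs are against the stops. I'll relax the twist a little, ease up and release.

Call:
move_arm(
  rows=[0,0,0,-1,0,0,-0.1,-1.5,0,0,-0.1,-1.5],
)

```text
clock: 47.88
tcp_pos: [0.5755, 0.2887, 0.0725]
orientation: [3.132, 0.242, -0.0]
contact_force: [1.4, -2.6, -2.7]
grip_width: 0.0164
gripper_force: 89.1
```

Call:
move_arm(
  rows=[0,0,0,0,0,0,0,0,0,0,0,0,0,0,0,0,0,0,-3,0,0,0,-8,0,0,0,-10,0,0,0,-10,0],
  fingers=1,
)

```text
clock: 48.88
tcp_pos: [0.5763, 0.2894, 0.1741]
orientation: [-3.131, -0.244, -0.003]
contact_force: [-0.0, 0.9, -1.1]
grip_width: 0.0854
gripper_force: 0.0
```

Run:
```python
from lib import *
im,c=shot('wrist','w17'); h=cv2.cvtColor(im,cv2.COLOR_BGR2HSV); H,S,V=cv2.split(h)
m=(H<22)&(S>150)&(V>80)
for k in blobs(m,60): print(k.mean(0).round(),rect(k,c,.074))
m=(H<22)&(S>90)&(V>50); print('barw',[ (k.mean(0).round(),rect(k,c,.108)) for k in blobs(m,800)][:2])
w=(V>140)&(S<60); k=blobs(w,3000)[0]; print('keeper?',rect(k,c,.062))
im,c=shot('top','t17'); h=cv2.cvtColor(im,cv2.COLOR_BGR2HSV); H,S,V=cv2.split(h)
go(606.5,133.0,160,71.3); print(r.get_obs()['joints'][6])
```

```text
[257. 165.] [596.5 292.5  38.4  18.4   9.6]
[259. 250.] [515.5 278.4  48.4  17.6   9.6]
[256. 112.] [643.5 300.   27.8   9.1   9.3]
[255.  85.] [664.8 303.9  34.5   4.7 -80.9]
[455. 180.] [613.6 110.4  25.1   6.1 -17.3]
[257. 277.] [485.  273.   35.6   5.5 -78.9]
barw [(array([256., 203.]), array([568.5, 287.5, 113.3,  17.4,   9.7]))]
keeper? [597.1 228.7 365.5 263.2 -79.3]
tool shift cm [ 0.72 15.93  1.17] twist 27.6 or -152.4
-1.3573955946709715
```

Both tabs show only a 5 mm sliver inside the hook lips, and the lid lies at 9.7°, against its stops. It's locked. Next is the dial, currently at setting 1.

Call:
move_arm(
  rows=[0.1,2,0,-10.5,0.2,4,0,-21,0.3,6,0,-31.5,0.4,8,0,-42,0.5,10,0,-52.5,0.6,12,0,-63,0.7,14,0,-73.5,0.7,15.9,0,-84,0.7,15.9,0,-94.5,0.7,15.9,0,-105],
  fingers=0.55,
)

```text
clock: 50.22
tcp_pos: [0.6059, 0.1329, 0.1711]
orientation: [-1.705, -2.636, 0.003]
contact_force: [0.3, 0.6, -0.1]
grip_width: 0.0468
gripper_force: 0.0
```

Call:
move_arm(
  rows=[0,0,0,-10,0,0,0,-20,0,0,0,-30,0,0,0,-40,0,0,0,-47.3,0,0,0,-47.3,0,0,0,-47.3],
)

```text
clock: 51.1
tcp_pos: [0.6066, 0.1331, 0.172]
orientation: [-0.517, -3.097, 0.001]
contact_force: [0.2, 0.3, 0.1]
grip_width: 0.0467
gripper_force: 0.0
```

Run:
```python
from lib import *
im,c=shot('wrist','w18'); h=cv2.cvtColor(im,cv2.COLOR_BGR2HSV); H,S,V=cv2.split(h)
m=(H>5)&(H<22)&(S>180)&(V>120)
for k in blobs(m,30): print(k.mean(0).round(),rect(k,c,.098))
im,c=shot('top','t18')
go(606.2,133.2,72,71.3); o=r.get_obs(); print(o['joints'][6],o['grip_width'])
```

```text
[390.  15.] [508.7 265.4  24.9   8.2  10.3]
[445. 169.] [632.2 286.5  26.3   8.    8.9]
[450. 190.] [651.3 288.2  32.1   3.7 -80.9]
[256. 218.] [622.5 127.6  11.    4.2 -18.7]
tool shift cm [ 5.000e-02 -1.000e-02  1.005e+01] twist -0.2 or 179.8
1.127978717846943 0.0467494377523312
```

Call:
move_arm(
  rows=[0,0,4,0,0,0,8,0,0,0,9.5,0,0,0,9.9,0,0,0,9.9,0],
)

```text
clock: 51.82
tcp_pos: [0.608, 0.1332, 0.075]
orientation: [0.513, 3.098, 0.001]
contact_force: [-0.3, 0.6, -0.0]
grip_width: 0.0468
gripper_force: 0.0
```

Call:
move_arm(
  rows=[0,0,0,0,0,0,0,0,0,0,0,0,0,0,0,0,0,0,0,0],
  fingers=0,
  newtons=30,
)

```text
clock: 52.45
tcp_pos: [0.6076, 0.1326, 0.0752]
orientation: [0.514, 3.098, 0.001]
contact_force: [-1.7, 0.2, 5.2]
grip_width: 0.0134
gripper_force: 32.6
```

Call:
move_arm(
  rows=[0,0,0,9,0,0,0,18,0,0,0,27,0,0,0,36,0,0,0,45,0,0,0,54,0,0,0,63,0,0,0,72,0,0,0,81,0,0,0,90],
)

```text
clock: 53.7
tcp_pos: [0.6045, 0.131, 0.0751]
orientation: [-2.558, -1.819, 0.007]
contact_force: [-12.9, -4.0, 15.7]
grip_width: 0.0132
gripper_force: 33.9
```

Call:
move_arm(
  rows=[0,0,0,0,0,0,0,0,0,0,0,0],
)

```text
clock: 54.08
tcp_pos: [0.6045, 0.131, 0.0751]
orientation: [-2.554, -1.825, 0.007]
contact_force: [-12.0, -4.3, 16.6]
grip_width: 0.0132
gripper_force: 34.0
```

Run:
```python
from lib import *
p,M=tool(); o=r.get_obs(); print(p,np.degrees(np.arctan2(M[1,1],M[0,1])),o['contact_force'],o['moment'],o['grip_width'])
```

```text
[0.60449415 0.13103281 0.07514695] -18.889758384605543 [-11.97822785  -4.31672231  16.60396169] [-1.063181    2.62518973 -0.01547708] 0.013197176582307006
```

Call:
move_arm(
  rows=[0,0,0,0,0,0,0,0,0,0,0,0,0,0,0,0,0,0,-3,0,0,0,-8,0,0,0,-12,0,0,0,-12,0],
  fingers=0.55,
)

```text
clock: 55.08
tcp_pos: [0.6093, 0.1331, 0.1973]
orientation: [2.553, 1.828, 0.009]
contact_force: [1.4, 0.1, -0.8]
grip_width: 0.0472
gripper_force: 0.0
```

Run:
```python
from lib import *
im,c=shot('wrist','w19'); h=cv2.cvtColor(im,cv2.COLOR_BGR2HSV); H,S,V=cv2.split(h)
m=(H>5)&(H<22)&(S>180)&(V>120)
for k in blobs(m,30): print(k.mean(0).round(),rect(k,c,.098))
print(tool()[0],r.get_obs()['contact_force'],'expected end',kp(0,-158)+18*np.array([np.cos(np.radians(-108.7)),np.sin(np.radians(-108.7))]))
```

```text
[93. 73.] [516.8 270.5  26.5   8.    9.8]
[74. 85.] [497.8 266.6  32.9   5.1 -79.9]
[250. 208.] [599.4 118.4  16.9   3.7  71. ]
[0.60792966 0.1333568  0.19519009] [-0.57082484  0.38591472 -1.27985095] expected end [600.78845696 116.21309895]
```

Pointer is at -109°, which is setting 4. I'll back the arm away and do a final check.

Call:
move_arm(
  rows=[-5,0,-4,0,-11,0,-5,0,-17,0,-5,0,-23,0,-5,0,-23,0,-5,0,-23,0,-5,0,-23,0,-5,0],
)

```text
clock: 56.0
tcp_pos: [0.5334, -0.0828, 0.2433]
orientation: [-2.551, -1.832, 0.002]
contact_force: [-0.1, 0.8, 0.8]
grip_width: 0.047
gripper_force: 0.0
```

Run:
```python
from lib import *
im,c=shot('top','t20'); im0=cv2.imread('pics/top0.png'); h=cv2.cvtColor(im,cv2.COLOR_BGR2HSV); H,S,V=cv2.split(h)
m=(H>3)&(H<22)&(S>150)&(V>90); m[:,230:]=0; m[:145]=0; m[275:]=0; m[:,80:]=m[:,80:]
m[:,:85]=0
for k in blobs(m,5): print(k.mean(0).round(),rect(k,c,.08))
for n,s in dict(jar=np.s_[115:160,230:265],box=np.s_[110:160,272:335],sign=np.s_[142:175,345:395]).items(): print(n,np.abs(im[s].astype(int)-im0[s]).mean().round(2))
print(tool()[0],r.get_obs()['contact_force'],r.get_obs()['clock'])
```

```text
[137. 231.] [506.1 273.9  26.5   7.1   9.6]
[130. 178.] [644.1 296.4  27.3   7.8   2.8]
jar 3.56
box 31.92
sign 5.67
[ 0.53341642 -0.08294291  0.24342842] [-0.07936204 -0.62934474 -0.20787207] 56.05
```

Run:
```python
from lib import *
c=r.camera_params('top')
for f in('top0','t3','t17','t18','t20'):
    im=cv2.imread(f'pics/{f}.png'); H,S,V=cv2.split(cv2.cvtColor(im,cv2.COLOR_BGR2HSV)); m=((H<6)|(H>174))&(S>170); m[:100]=0; m[170:]=0; m[:,:265]=0; m[:,345:]=0
    k=np.vstack(blobs(m,20) or [np.zeros((1,2))]); print(f,rect(k,c,.05),m.sum())
```

```text
top0 [ 762.8 -162.   129.5  102.8   86.5] 1125
t3 [ 762.8 -160.7  126.9  102.8   86.4] 1114
t17 [ 762.8 -162.   129.5  102.8   86.5] 1115
t18 [ 762.8 -160.8  126.9  102.8   86.4] 1110
t20 [ 803.2 -210.3   33.5   11.9   88.7] 40
```

The gift box was unmoved in every picture where it was visible; in the last one the arm covers it. Handing in.

```bash
python3 -c "
from bench import r
print(r.hand_in())"
```

```text
the job is handed in; nothing more can be done
None
```

All five bars are in the well, the lid is locked against its stops, and the dial was then turned to setting 4; the job was handed in at about 56 s, and no verdict came back.

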